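Sweep the coin rolls into the coin bay

TASK

Clear the post-office desk of its takings: with your fingertips, sweep the three short coin rolls along the desk through the open side of the three-sided metal coin bay, until all three stand completely inside it. Only push them: they stay standing on the desk, never picked up or tipped over. Leave the stamp, the ink bottle, the tape ring and everything else on the desk where they are.

Things in the scene. Friction and masses are not known exactly. Their poses are not given: they have to be found in the camera images.
- bay: aluminium coin bay fixed to the desk: three upright walls 4 mm thick and 25 mm high, no raised floor (the desk itself, with a grey lining flush with it) and one open side. Inside it is 120 mm deep and 170 mm wide. Origin: centre of the inside area at desk height. Its x axis points from the open side (x = -60 mm) to the back wall (inner face x = +60 mm); the side walls' inner faces are at y = +-85 mm and run from x = -60 to +60 mm. z up.
- roll_a: First short roll of coins standing on its flat end on the desk: a steel-grey disc-like cylinder, 30 mm diameter, 20 mm high, with a paper band round its middle and a brass disc on top, 60 to 130 g, loose. Origin: centre of its underside (z = 0 on the desk); its z axis points up. It slides when pushed low.
- roll_b: Second short roll of coins standing on its flat end on the desk: a steel-grey disc-like cylinder, 30 mm diameter, 20 mm high, with a paper band round its middle and a brass disc on top, 60 to 130 g, loose. Origin: centre of its underside (z = 0 on the desk); its z axis points up. It slides when pushed low.
- roll_c: Third short roll of coins standing on its flat end on the desk: a steel-grey disc-like cylinder, 30 mm diameter, 20 mm high, with a paper band round its middle and a brass disc on top, 60 to 130 g, loose. Origin: centre of its underside (z = 0 on the desk); its z axis points up. It slides when pushed low.
- stamp: hand stamp standing upright among the rolls, not to be moved: round wooden foot 36 mm diameter and 12 mm high, black knob above it up to 48 mm. Origin: centre of its underside, z up.
- ink: small white ink bottle standing among the rolls, not to be moved: 28 mm diameter, 45 mm high, black cap. Origin: centre of its underside, z up.
- tape: cardboard-brown ring of adhesive tape lying flat among the rolls, not to be moved: 48 mm outer diameter, 32 mm hole, 18 mm high. Origin: centre of its underside, z up.
- stapler: black and grey stapler on the right of the work, not to be moved: 130 mm long (its x axis), 34 mm wide, 57 mm high. Origin: centre of its underside.
- calculator: desk calculator on the right of the work, not to be moved: 140 mm (its x) by 90 mm (its y), 19 mm high. Origin: centre of its underside.
- marker: white felt marker with black cap lying on the far side of the work, not to be moved: 130 mm long (its x axis), 16 mm thick. Origin: centre of its underside.

How it is judged:
By the outcome, as a careful person would: the job done as asked, in the order asked, and still so for the second after the job is handed in, with the robot touching nothing.
It also fails if it takes over 72 s, if anything falls off the work surface, if the arm or the gripper's body presses on something with over 40 N, if the wrist force passes 120 N, or if a joint passes its speed limit or range.

ROBOT

A 6-joint arm with a two-finger parallel gripper is mounted at the origin on the work surface. World frame = base frame: x ahead of the robot, y to its left, z up, the work surface at z = 0. Lengths are in mm, angles in rad, forces in N, time in s.
With the tool pointing down it reaches from about 350 to 1000 mm from the base axis. Payload 7.1 kg.
Tool frame: the origin (TCP) lies at the very end of the fingers, on their centre line; the grasp point (between the pads) lies 19 mm behind it; z points along the fingers, y is the line along which they close (so a half turn about z gives the same grasp; the last joint's range is limited). The gripper opens to 85 mm and grips with 20 to 120 N. Pads are 22 mm wide; open, the fingers measure 114 mm over their backs; the gripper's body (76 mm by 85 mm) begins 54 mm behind the grasp point. The pads swing forward as they close: fully open they stand 13 mm farther back than shut.
Start: joints at [-1.285, 0.423, 1.63, -0, 1.089, -0.019], TCP at [187.582, -596.169, 231.319] pointing down, gripper open.
Joint ranges: [-3, 3], [-0.9, 2.11], [0.09, 2.58], [-1.31, 4.45], [0.11, 2.69], [-2.54, 2.54]. Speed limits (rad/s): [2.39, 2.39, 3.01, 3.14, 3.14, 3.14].

INTERFACE

Orientations are given as a unit quaternion [w, x, y, z].
In Python, from plant import r, viewer gives the robot as it stands. The module is installed in compiled form; this text tells all that it offers.
- The arm moves only by the tool drive_tool, never from a script. Its argument "plan" is a list of rows, each an object of numbers: "hand": the closure in counts, from 0 (fully open) to 255 (shut); "tx", "ty", "tz": the shift along the tool's x, y, z normalised to -1 to 1, where 1 is 100 cm; "rx", "ry", "rz": the turn, a rotation vector about the tool's x, y, z normalised to -1 to 1, where 1 is pi/2 rad. In form: [{"hand": .., "tx": .., "ty": .., "tz": .., "rx": .., "ry": .., "rz": ..}, ...]. A call has 1 to 20 rows; each row is the pose to reach, as a shift and turn from the pose commanded when the call began, along the tool's axes at that moment; what a row does not reach only later rows make up. A row lasts 1/12 s, in which the tool goes at most 41.7 mm and 7.16 degrees, less where a joint would pass 70% of its speed; a pose out of reach is approached as far as the arm can. A call with a number of a shift or a turn outside -1 to 1 is refused whole. A call with a gripper value outside its range is refused whole. The fingers move at their own pace and stop on an object; "newtons" is the grip in N (left out, the last holds). Time passes only in rows, so rows that repeat a pose let the fingers close. It gives the time, the measured TCP pose, the force, the opening and the grip force at its end, in the units of the state.
- r.get_obs(): the state, without advancing time (a new reading comes with each control period).
- viewer.get_image(name): name is "side" or "top" or "wrist"; returns the picture (480x640x3 uint8, red, green, blue); there is no depth.
- viewer.camera_info(name): a dict with "K" (3x3 intrinsics, pixels), "k1" (the pictures are not rectified: a ray, as slopes to the right and down, at radius r is drawn at 1 + k1 r^2 times it, then the intrinsics apply), "R" (3x3) and "t" (3): a world point X has camera coordinates R X + t; the wrist camera has in their place "mount" (4x4, takes a point from camera to tool coordinates, whose origin is the TCP and whose axes are the flange's). Camera axes: x right, y down, z forward; pixel columns grow to the right and rows downward; lengths in mm; the calibration is good to about 2 mm. A picture is of the moment at which its call begins: read the wrist's pose just before it. camera_info takes no time and is no camera call.
- r.hand_in(): hands the job in; it is judged then, once.
The state is a dict: "t": time; "q": joint angles; "qd": joint speeds; "tau": joint torques, N m; "eef_pos": TCP position; "orientation": TCP orientation; "contact_force": force on the tool from outside, world axes, zero at the start; "torque": the same for the moment, N m; "finger_gap": opening from 0.0 (shut) to 1.0 (fully open); "grasp_force": force on a finger pad.
Only numpy, scipy, OpenCV 4.12 (cv2) and the standard library are available. Lean on these libraries where they do the work, as an engineer would, in place of code of your own. Each camera call takes 0.05 s, during which the arm holds its last target. There are 200 camera calls.

## Working session

There is one attempt and no reset: what is moved stays moved. The work goes in short steps, Python scripts to look and compute and a tool call to move; the robot and the scene stay as the last step left them, time stands still between calls to the robot, and variables do not carry over. Pictures are saved under pics/ and viewed, at most 10 in all, crops included, and the job is handed in when it is done.

Besides the shell and the picture viewer there is one more tool, called after ">>>" as name(argument=value, ...) on one line, values as JSON. drive_tool: Moves the arm, as the interface text tells. Its arguments: {"type":"object","properties":{"plan":{"type":"array","items":{"type":"object","properties":{"hand":{"type":"number"},"tx":{"type":"number"},"ty":{"type":"number"},"tz":{"type":"number"},"rx":{"type":"number"},"ry":{"type":"number"},"rz":{"type":"number"}}}},"newtons":{"type":"number"}},"required":["plan"]}

```bash
mkdir -p pics; python3 - <<'E'
from plant import r, viewer
import cv2
o=r.get_obs(); print({k:o[k] for k in('t','eef_pos','orientation','finger_gap')})
for n in('top','side'):
    cv2.imwrite(f'pics/{n}0.png',viewer.get_image(n)[:,:,::-1]); print(n,viewer.camera_info(n))
E
```

```text
{'t': 0.0, 'eef_pos': array([ 187.45019981, -595.63726585,  230.53398779]), 'orientation': array([-7.72687274e-04,  9.88407425e-01,  1.51822784e-01, -8.95576295e-05]), 'finger_gap': 1.0004830008046008}
top {'K': array([[459.43396023,   0.        , 318.94178389],
       [  0.        , 459.43396023, 234.46505853],
       [  0.        ,   0.        ,   1.        ]]), 'k1': -0.00045422235403246887, 'R': array([[-0.02314821, -0.99969859,  0.00817833],
       [-0.98994734,  0.02177916, -0.13974952],
       [ 0.13952928, -0.01133106, -0.99015311]]), 't': array([-32.5628823 , 568.12516852, 989.3557678 ])}
side {'K': array([[512.9210421 ,   0.        , 314.91060407],
       [  0.        , 512.9210421 , 240.56666084],
       [  0.        ,   0.        ,   1.        ]]), 'k1': -0.032066337090144816, 'R': array([[-0.98486087, -0.17264338,  0.01559934],
       [-0.12441801,  0.64134654, -0.75709628],
       [ 0.12070307, -0.74757533, -0.65311706]]), 't': array([577.98078812,  99.39044678, 830.76600287])}
```

View pics/top0.png

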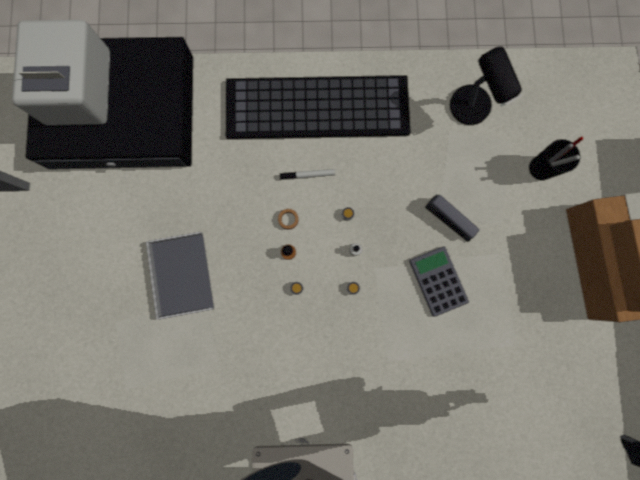

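View pics/side0.png

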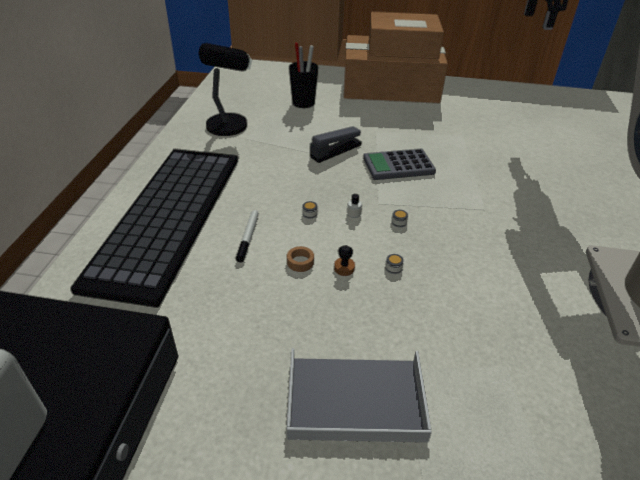

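Top view: the bay is at about (180,276), with its open side to the right (−y). The rolls' brass tops are at (348,213), (297,288) and (353,288). The tape is at (288,218), the stamp at (288,252), the ink at (356,249) and the marker at (305,175). The side view shows the same layout.

```bash
cat > h.py <<'E'
import numpy as np, cv2
from plant import r, viewer
def ray(n,u,v):
    c=viewer.camera_info(n);K=c['K'];d=np.array([(u-K[0,2])/K[0,0],(v-K[1,2])/K[1,1]]);x=d.copy()
    for _ in range(5): x=d/(1+c['k1']*(x@x))
    R=np.array(c['R']);return -R.T@c['t'],R.T@np.array([x[0],x[1],1])
def on(n,u,v,z):
    p,d=ray(n,u,v);return (p+d*(z-p[2])/d[2])
def blobs(m,amin):
    k,_,s,c=cv2.connectedComponentsWithStats(m.astype(np.uint8)*255)
    return [(c[i],s[i]) for i in range(1,k) if s[i][4]>=amin]
def brass(n,roi,z=20):
    im=viewer.get_image(n);h=cv2.cvtColor(im,cv2.COLOR_RGB2HSV);x0,y0,x1,y1=roi
    m=np.zeros(h.shape[:2],bool);m[y0:y1,x0:x1]=cv2.inRange(h,(14,110,70),(30,255,255))[y0:y1,x0:x1]>0
    return im,[(c.round(1),s[4],on(n,*c,z).round(1)) for c,s in blobs(m,12)]
E
python3 - <<'E'
from h import *
top,b=brass('top',(220,190,400,310));print('top');[print(*x) for x in b]
side,b=brass('side',(270,190,430,290));print('side');[print(*x) for x in b]
def q(n,im,roi):
    h=cv2.cvtColor(im,cv2.COLOR_RGB2HSV);x0,y0,x1,y1=roi
    print(n,'bgr lining',im[(y0+y1)//2,(x0+x1)//2])
for n,im,roi in(('top',top,(140,225,225,325)),('side',side,(280,345,440,445))):
    q(n,im,roi);x0,y0,x1,y1=roi
    f=cv2.resize(im[y0:y1,x0:x1],None,fx=5,fy=5,interpolation=cv2.INTER_CUBIC);cv2.imwrite(f'pics/bay_{n}.png',f[:,:,::-1])
f1=cv2.imread('pics/bay_top.png');f2=cv2.imread('pics/bay_side.png')
f1=cv2.resize(f1,None,fx=.75,fy=.75) ; f2=cv2.resize(f2,None,fx=.55,fy=.55)
c=np.zeros((400,800,3),np.uint8);c[:f1.shape[0],:f1.shape[1]]=f1;c[:f2.shape[0],340:340+f2.shape[1]]=f2;cv2.imwrite('pics/bay.png',c)
# obstacles
h=cv2.cvtColor(top,cv2.COLOR_RGB2HSV)
m=np.zeros(h.shape[:2],bool);m[195:270,265:310]=cv2.inRange(h,(3,110,40),(16,255,255))[195:270,265:310]>0
for c,s in blobs(m,15):print('brown',c,s,on('top',s[0]+s[2]/2-.5,s[1]+s[3]/2-.5,15).round(1))
m=np.zeros(h.shape[:2],bool);m[230:270,335:375]=cv2.inRange(h,(0,0,0),(180,255,60))[230:270,335:375]>0
for c,s in blobs(m,5):print('cap',c,s,on('top',*c,45).round(1))
E
```

```text
top
[287.6 219. ] 113 [607.4  25.5  20. ]
[347.8 212.8] 64 [ 618.9 -113.2   20. ]
[289.9 255.6] 23 [523.2  21.5  20. ]
[296.2 287.7] 67 [450.4   8.3  20. ]
[353.1 287.8] 66 [ 447.2 -119.5   20. ]
side
[309.5 205.2] 54 [ 618.1 -116.7   20. ]
[400.2 213.7] 57 [ 446.  -123.5   20. ]
[299.3 256.8] 231 [608.8  29.7  20. ]
[394.7 258.8] 77 [449.1   3.9  20. ]
[350.6 265. ] 26 [520.8  33.3  20. ]
top bgr lining [76 75 80]
side bgr lining [90 91 97]
brown [287.63114754 218.70491803] [279 209  19  20 122] [609.5  24.8  15. ]
brown [289.30555556 254.04166667] [282 246  13  13  72] [531.9  25.9  15. ]
cap [355.90909091 248.09090909] [354 246   5   5  22] [ 534.2 -126.7   45. ]
```

View pics/bay.png

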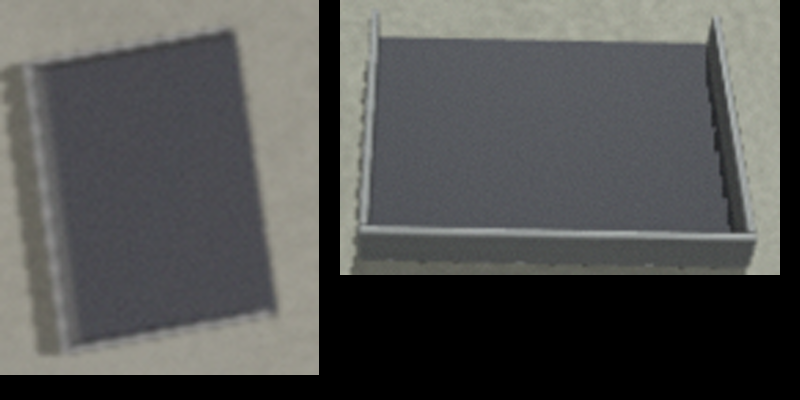

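Bay crop: the lining's open-edge corners are at top (201.9,233) and (213.1,307.9). The back wall's top corners are near (148.5,242) and (157.6,318). In the side view the open-edge corners are at about (294.5,359) and (413.5,361).

```bash
python3 - <<'E'
from h import *
for a in [('top',201.9,233,0),('top',213.1,307.9,0),('top',148.5,242.3,25),('top',157.6,318,25),('side',294.5,358.8,0),('side',413.5,361,0)]: print(a,on(*a).round(1))
m=viewer.camera_info('wrist')['mount'];print(m)
E
```

```text
('top', 201.9, 233, 0) [582.3 226.1   0. ]
('top', 213.1, 307.9, 0) [409.6 198.6   0. ]
('top', 148.5, 242.3, 25) [560.  340.2  25. ]
('top', 157.6, 318, 25) [390.8 315.4  25. ]
('side', 294.5, 358.8, 0) [577.7 221.7   0. ]
('side', 413.5, 361, 0) [409.  194.2   0. ]
[[-2.39689467e-04 -9.62687019e-01 -2.70617158e-01  6.80688601e+01]
 [ 9.99999963e-01 -1.95835376e-04 -1.89054102e-04  1.97344739e+00]
 [ 1.29003517e-04 -2.70617193e-01  9.62687030e-01 -1.42988638e+02]
 [ 0.00000000e+00  0.00000000e+00  0.00000000e+00  1.00000000e+00]]
```

Bay: open-edge midpoint is about (494,210), its x axis points along 99°, and its centre is about (485,269). The open-edge length measures 173 mm against 170 expected. I'll push with the fingers as a narrow fork, with the roll nested between the tips, in the order B(450,6), A(619,-115), C(447,-121). First I move above and behind B.

>>> drive_tool(plan=[{"hand": 200, "tx": 0.416, "ty": -0.442, "tz": 0.1, "rz": -0.817}, {"hand": 200, "tx": 0.416, "ty": -0.442, "tz": 0.1, "rz": -0.817}, {"hand": 200, "tx": 0.416, "ty": -0.442, "tz": 0.1, "rz": -0.817}, {"hand": 200, "tx": 0.416, "ty": -0.442, "tz": 0.1, "rz": -0.817}, {"hand": 200, "tx": 0.416, "ty": -0.442, "tz": 0.1, "rz": -0.817}, {"hand": 200, "tx": 0.416, "ty": -0.442, "tz": 0.1, "rz": -0.817}, {"hand": 200, "tx": 0.416, "ty": -0.442, "tz": 0.1, "rz": -0.817}, {"hand": 200, "tx": 0.416, "ty": -0.442, "tz": 0.1, "rz": -0.817}, {"hand": 200, "tx": 0.416, "ty": -0.442, "tz": 0.1, "rz": -0.817}, {"hand": 200, "tx": 0.416, "ty": -0.442, "tz": 0.1, "rz": -0.817}, {"hand": 200, "tx": 0.416, "ty": -0.442, "tz": 0.1, "rz": -0.817}, {"hand": 200, "tx": 0.416, "ty": -0.442, "tz": 0.1, "rz": -0.817}, {"hand": 200, "tx": 0.416, "ty": -0.442, "tz": 0.1, "rz": -0.817}, {"hand": 200, "tx": 0.416, "ty": -0.442, "tz": 0.1, "rz": -0.817}, {"hand": 200, "tx": 0.416, "ty": -0.442, "tz": 0.1, "rz": -0.817}, {"hand": 200, "tx": 0.416, "ty": -0.442, "tz": 0.1, "rz": -0.817}, {"hand": 200, "tx": 0.416, "ty": -0.442, "tz": 0.1, "rz": -0.817}, {"hand": 200, "tx": 0.416, "ty": -0.442, "tz": 0.1, "rz": -0.817}, {"hand": 200, "tx": 0.416, "ty": -0.442, "tz": 0.1, "rz": -0.817}, {"hand": 200, "tx": 0.416, "ty": -0.442, "tz": 0.1, "rz": -0.817}])

```text
invalid input at $.plan[0]: expected keys hand, tx, ty, tz, rx, ry, rz
```

```bash
cat >> h.py <<'E'
from scipy.spatial.transform import Rotation as Ro
def pose():
    o=r.get_obs();q=np.array(o['orientation']);R=Ro.from_quat(q[[1,2,3,0]]).as_matrix();return np.array(o['eef_pos']),R,o
def wtop(u,v,z):
    p,R,_=pose();c=viewer.camera_info('wrist');K=c['K'];M=np.array(c['mount'])
    x=cv2.undistortPoints(np.array([[[u,v]]],float),K,np.array([c['k1'],0,0,0,0.]))[0,0]
    o=R@M[:3,3]+p;d=R@M[:3,:3]@np.array([x[0],x[1],1]);return o+d*(z-o[2])/d[2]
def wbrass(fn=None,amin=300):
    im=viewer.get_image('wrist');h=cv2.cvtColor(im,cv2.COLOR_RGB2HSV)
    if fn: cv2.imwrite(fn,im[:,:,::-1])
    m=cv2.inRange(h,(14,110,70),(30,255,255))>0
    return [(c.round(0),s[4],wtop(*c,20).round(1)) for c,s in blobs(m,amin)]
def show():
    p,R,o=pose();print(round(o['t'],2),p.round(1),'x-angle',np.degrees(np.arctan2(R[1,0],R[0,0])).round(1),'tilt',R[:,2].round(3),'gap',round(o['finger_gap']*85,1),o['contact_force'])
def go(x,y,z,ang):
    p,R,_=pose();d=R.T@(np.array([x,y,z])-p);a=np.degrees(np.arctan2(R[1,0],R[0,0]));print('->',d.round(1)/1000,'rz',round(-((ang-a+180)%360-180)/90,3))
E
python3 - <<'E'
from h import *
show();[print(*x) for x in wbrass('pics/w1.png')]
E
```

```text
0.2 [ 187.5 -595.9  230.8] x-angle 17.5 tilt [-0.     0.001 -1.   ] gap 85.0 [ 0.12916638  0.00539359 -0.07947383]
[545.  10.] 2020 [ 412.8 -738.5   20. ]
```

View pics/w1.png

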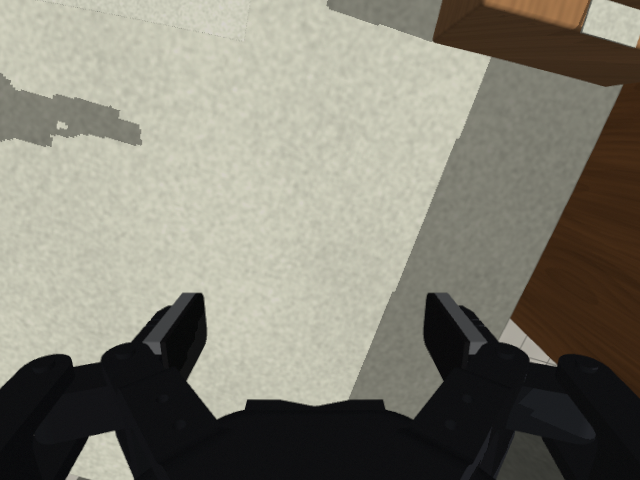

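The call was refused because every key is needed, so nothing moved. The wrist picture shows the open fingers at about (190,330) and (440,330), with bare desk beyond them. The camera leads along tool +x.

>>> drive_tool(plan=[{"hand": 200, "tx": 0.416, "ty": -0.442, "tz": 0.1, "rx": 0, "ry": 0, "rz": -0.817}, {"hand": 200, "tx": 0.416, "ty": -0.442, "tz": 0.1, "rx": 0, "ry": 0, "rz": -0.817}, {"hand": 200, "tx": 0.416, "ty": -0.442, "tz": 0.1, "rx": 0, "ry": 0, "rz": -0.817}, {"hand": 200, "tx": 0.416, "ty": -0.442, "tz": 0.1, "rx": 0, "ry": 0, "rz": -0.817}, {"hand": 200, "tx": 0.416, "ty": -0.442, "tz": 0.1, "rx": 0, "ry": 0, "rz": -0.817}, {"hand": 200, "tx": 0.416, "ty": -0.442, "tz": 0.1, "rx": 0, "ry": 0, "rz": -0.817}, {"hand": 200, "tx": 0.416, "ty": -0.442, "tz": 0.1, "rx": 0, "ry": 0, "rz": -0.817}, {"hand": 200, "tx": 0.416, "ty": -0.442, "tz": 0.1, "rx": 0, "ry": 0, "rz": -0.817}, {"hand": 200, "tx": 0.416, "ty": -0.442, "tz": 0.1, "rx": 0, "ry": 0, "rz": -0.817}, {"hand": 200, "tx": 0.416, "ty": -0.442, "tz": 0.1, "rx": 0, "ry": 0, "rz": -0.817}, {"hand": 200, "tx": 0.416, "ty": -0.442, "tz": 0.1, "rx": 0, "ry": 0, "rz": -0.817}, {"hand": 200, "tx": 0.416, "ty": -0.442, "tz": 0.1, "rx": 0, "ry": 0, "rz": -0.817}, {"hand": 200, "tx": 0.416, "ty": -0.442, "tz": 0.1, "rx": 0, "ry": 0, "rz": -0.817}, {"hand": 200, "tx": 0.416, "ty": -0.442, "tz": 0.1, "rx": 0, "ry": 0, "rz": -0.817}, {"hand": 200, "tx": 0.416, "ty": -0.442, "tz": 0.1, "rx": 0, "ry": 0, "rz": -0.817}, {"hand": 200, "tx": 0.416, "ty": -0.442, "tz": 0.1, "rx": 0, "ry": 0, "rz": -0.817}, {"hand": 200, "tx": 0.416, "ty": -0.442, "tz": 0.1, "rx": 0, "ry": 0, "rz": -0.817}, {"hand": 200, "tx": 0.416, "ty": -0.442, "tz": 0.1, "rx": 0, "ry": 0, "rz": -0.817}, {"hand": 200, "tx": 0.416, "ty": -0.442, "tz": 0.1, "rx": 0, "ry": 0, "rz": -0.817}, {"hand": 200, "tx": 0.416, "ty": -0.442, "tz": 0.1, "rx": 0, "ry": 0, "rz": -0.817}])

```text
t: 1.92
eef_pos: [451.4, -50.7, 131.5]
orientation: [0.0, 0.702, 0.713, 0.0]
contact_force: [0.1, 0.1, -0.1]
finger_gap: 0.213
grasp_force: 0.0
```

```bash
python3 - <<'E'
from h import *
show();[print(*x) for x in wbrass('pics/w2.png')];show();go(451,-50,5,91)
E
```

```text
1.92 [451.4 -50.7 131.5] x-angle 90.9 tilt [ 0. -0. -1.] gap 18.1 [ 0.10248493  0.12380011 -0.05066002]
[544. 127.] 2596 [605.   21.8  20. ]
[423. 125.] 783 [522.6  21.2  20. ]
[312. 148.] 718 [449.1   4.8  20. ]
[528. 313.] 468 [ 618.  -116.7   20. ]
[306. 319.] 494 [ 446.1 -123.3   20. ]
1.97 [451.4 -50.7 131.5] x-angle 90.9 tilt [ 0. -0. -1.] gap 18.5 [-0.43532453  0.08856365 -0.23346428]
-> [ 0.0008 -0.0004  0.1265] rz -0.001
```

View pics/w2.png

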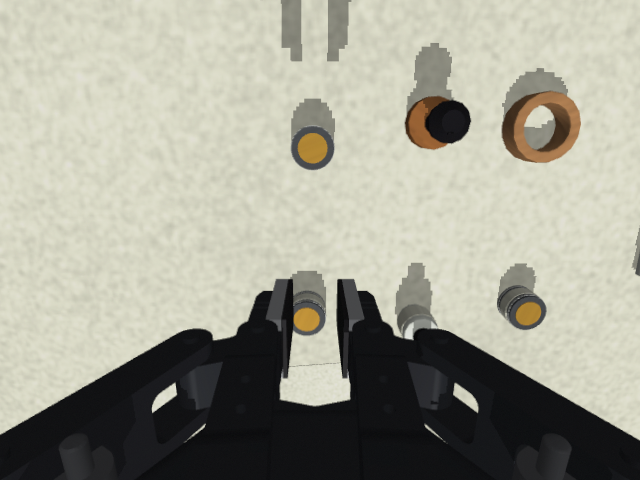

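Wrist picture: B at (312,148) is dead ahead, C is at (306,319), A at (528,313), the stamp foot at about (430,122) and the tape at (541,127). The positions agree with the overhead view. I descend and push B.

>>> drive_tool(plan=[{"hand": 200, "tx": 0, "ty": 0, "tz": 0.04, "rx": 0, "ry": 0, "rz": 0}, {"hand": 200, "tx": 0, "ty": 0, "tz": 0.08, "rx": 0, "ry": 0, "rz": 0}, {"hand": 200, "tx": 0, "ty": 0, "tz": 0.11, "rx": 0, "ry": 0, "rz": 0}, {"hand": 200, "tx": 0, "ty": 0, "tz": 0.126, "rx": 0, "ry": 0, "rz": 0}, {"hand": 200, "tx": 0, "ty": 0, "tz": 0.126, "rx": 0, "ry": 0, "rz": 0}, {"hand": 200, "tx": 0.015, "ty": 0, "tz": 0.126, "rx": 0, "ry": 0, "rz": 0}, {"hand": 200, "tx": 0.025, "ty": 0, "tz": 0.126, "rx": 0, "ry": 0, "rz": 0}, {"hand": 200, "tx": 0.035, "ty": 0, "tz": 0.126, "rx": 0, "ry": 0, "rz": 0}, {"hand": 200, "tx": 0.045, "ty": 0, "tz": 0.126, "rx": 0, "ry": 0, "rz": 0}, {"hand": 200, "tx": 0.06, "ty": 0, "tz": 0.126, "rx": 0, "ry": 0, "rz": 0}, {"hand": 200, "tx": 0.075, "ty": 0, "tz": 0.126, "rx": 0, "ry": 0, "rz": 0}, {"hand": 200, "tx": 0.09, "ty": 0, "tz": 0.126, "rx": 0, "ry": 0, "rz": 0}, {"hand": 200, "tx": 0.105, "ty": 0, "tz": 0.126, "rx": 0, "ry": 0, "rz": 0}, {"hand": 200, "tx": 0.12, "ty": 0, "tz": 0.126, "rx": 0, "ry": 0, "rz": 0}, {"hand": 200, "tx": 0.135, "ty": 0, "tz": 0.126, "rx": 0, "ry": 0, "rz": 0}, {"hand": 200, "tx": 0.15, "ty": 0, "tz": 0.126, "rx": 0, "ry": 0, "rz": 0}, {"hand": 200, "tx": 0.165, "ty": 0, "tz": 0.126, "rx": 0, "ry": 0, "rz": 0}, {"hand": 200, "tx": 0.175, "ty": 0, "tz": 0.126, "rx": 0, "ry": 0, "rz": 0}, {"hand": 200, "tx": 0.18, "ty": 0, "tz": 0.126, "rx": 0, "ry": 0, "rz": 0}, {"hand": 200, "tx": 0.18, "ty": 0, "tz": 0.126, "rx": 0, "ry": 0, "rz": 0}])

```text
t: 3.63
eef_pos: [448.9, 131.3, 5.8]
orientation: [0.0, 0.7, 0.714, 0.0]
contact_force: [0.2, 0.5, 0.2]
finger_gap: 0.214
grasp_force: 0.0
```

```bash
python3 - <<'E'
from h import *
show();[print(*x) for x in wbrass('pics/w3.png',200)];show();go(446,264,5,91)
E
```

```text
3.63 [448.9 131.3   5.8] x-angle 91.1 tilt [ 0.001  0.    -1.   ] gap 18.2 [0.18877121 0.52880812 0.20243213]
[315. 257.] 2231 [448.4 152.3  20. ]
3.68 [448.7 130.7   5.6] x-angle 91.1 tilt [ 0.001  0.    -1.   ] gap 18.4 [ 0.07733556 -0.20667025  0.37952961]
-> [ 0.1333 -0.0003  0.0006] rz 0.001
```

View pics/w3.png

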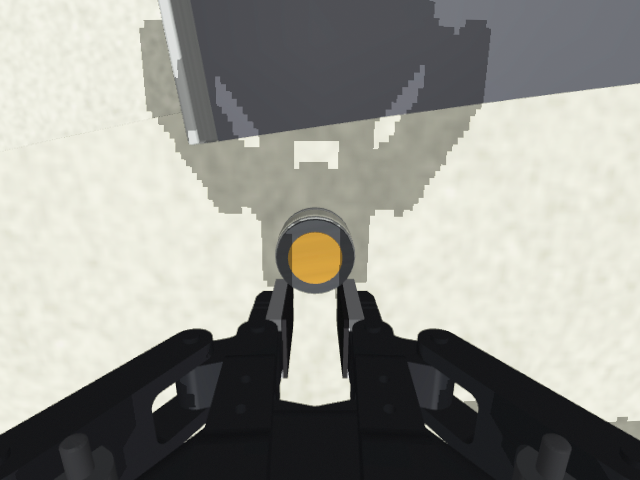

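B at (315,257) sits nested upright in the fork, and the bay's near corner at (200,142) is well to the left. I push on, back off and lift.

>>> drive_tool(plan=[{"hand": 200, "tx": 0.01, "ty": 0, "tz": 0, "rx": 0, "ry": 0, "rz": 0}, {"hand": 200, "tx": 0.025, "ty": 0, "tz": 0, "rx": 0, "ry": 0, "rz": 0}, {"hand": 200, "tx": 0.04, "ty": 0, "tz": 0, "rx": 0, "ry": 0, "rz": 0}, {"hand": 200, "tx": 0.055, "ty": 0, "tz": 0, "rx": 0, "ry": 0, "rz": 0}, {"hand": 200, "tx": 0.07, "ty": 0, "tz": 0, "rx": 0, "ry": 0, "rz": 0}, {"hand": 200, "tx": 0.085, "ty": 0, "tz": 0, "rx": 0, "ry": 0, "rz": 0}, {"hand": 200, "tx": 0.1, "ty": 0, "tz": 0, "rx": 0, "ry": 0, "rz": 0}, {"hand": 200, "tx": 0.112, "ty": 0, "tz": 0, "rx": 0, "ry": 0, "rz": 0}, {"hand": 200, "tx": 0.122, "ty": 0, "tz": 0, "rx": 0, "ry": 0, "rz": 0}, {"hand": 200, "tx": 0.129, "ty": 0, "tz": 0, "rx": 0, "ry": 0, "rz": 0}, {"hand": 200, "tx": 0.133, "ty": 0, "tz": 0, "rx": 0, "ry": 0, "rz": 0}, {"hand": 200, "tx": 0.133, "ty": 0, "tz": 0, "rx": 0, "ry": 0, "rz": 0}, {"hand": 200, "tx": 0.12, "ty": 0, "tz": 0, "rx": 0, "ry": 0, "rz": 0}, {"hand": 200, "tx": 0.11, "ty": 0, "tz": -0.02, "rx": 0, "ry": 0, "rz": 0}, {"hand": 200, "tx": 0.1, "ty": 0, "tz": -0.06, "rx": 0, "ry": 0, "rz": 0}, {"hand": 200, "tx": 0.1, "ty": 0, "tz": -0.1, "rx": 0, "ry": 0, "rz": 0}, {"hand": 200, "tx": 0.1, "ty": 0, "tz": -0.12, "rx": 0, "ry": 0, "rz": 0}, {"hand": 200, "tx": 0.1, "ty": 0, "tz": -0.12, "rx": 0, "ry": 0, "rz": 0}])

```text
t: 5.18
eef_pos: [449.4, 229.9, 129.6]
orientation: [0.001, 0.701, 0.713, 0.004]
contact_force: [0.8, 1.0, 0.8]
finger_gap: 0.215
grasp_force: 0.0
```

```bash
python3 - <<'E'
from h import *
show();[print(*x) for x in wbrass('pics/w4.png',200)]
# start behind A along direction to (450,-7)
a=np.array([618.,-116]);d=np.array([450,-7])-a;d/=np.linalg.norm(d);s=a-55*d;ang=np.degrees(np.arctan2(d[1],d[0]));print(s,d,ang)
show();go(*s,120,ang)
E
```

```text
5.18 [449.4 229.9 129.6] x-angle 90.9 tilt [ 0.007  0.003 -1.   ] gap 18.2 [0.84802595 1.04145285 0.77159843]
[310. 149.] 726 [444.7 284.7  20. ]
[ 664.13948162 -145.9357351 ] [-0.83889967  0.54428609] 147.02410880268957
5.23 [448.3 229.6 127.5] x-angle 90.9 tilt [ 0.004  0.002 -1.   ] gap 18.3 [-1.37851252 -0.26264826  0.14239161]
-> [-0.379   0.2097  0.0077] rz -0.623
```

View pics/w4.png

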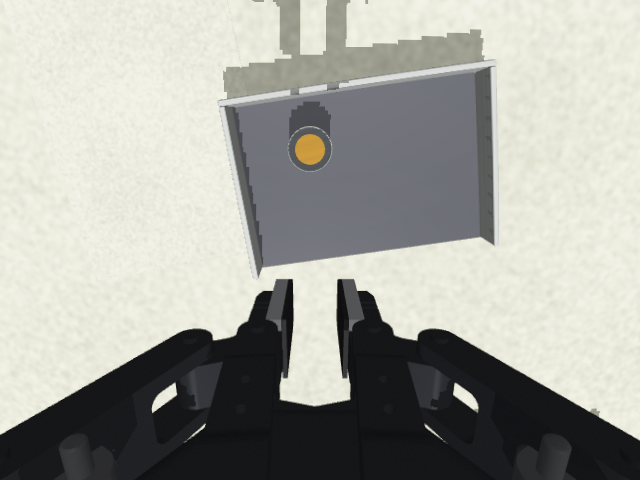

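B stands well inside the bay at (310,149), clear of the walls. Next I move above and behind A, aiming 147°.

>>> drive_tool(plan=[{"hand": 200, "tx": -0.379, "ty": 0.21, "tz": 0, "rx": 0, "ry": 0, "rz": -0.623}, {"hand": 200, "tx": -0.379, "ty": 0.21, "tz": 0, "rx": 0, "ry": 0, "rz": -0.623}, {"hand": 200, "tx": -0.379, "ty": 0.21, "tz": 0, "rx": 0, "ry": 0, "rz": -0.623}, {"hand": 200, "tx": -0.379, "ty": 0.21, "tz": 0, "rx": 0, "ry": 0, "rz": -0.623}, {"hand": 200, "tx": -0.379, "ty": 0.21, "tz": 0, "rx": 0, "ry": 0, "rz": -0.623}, {"hand": 200, "tx": -0.379, "ty": 0.21, "tz": 0, "rx": 0, "ry": 0, "rz": -0.623}, {"hand": 200, "tx": -0.379, "ty": 0.21, "tz": 0, "rx": 0, "ry": 0, "rz": -0.623}, {"hand": 200, "tx": -0.379, "ty": 0.21, "tz": 0, "rx": 0, "ry": 0, "rz": -0.623}, {"hand": 200, "tx": -0.379, "ty": 0.21, "tz": 0, "rx": 0, "ry": 0, "rz": -0.623}, {"hand": 200, "tx": -0.379, "ty": 0.21, "tz": 0, "rx": 0, "ry": 0, "rz": -0.623}, {"hand": 200, "tx": -0.379, "ty": 0.21, "tz": 0, "rx": 0, "ry": 0, "rz": -0.623}, {"hand": 200, "tx": -0.379, "ty": 0.21, "tz": 0, "rx": 0, "ry": 0, "rz": -0.623}, {"hand": 200, "tx": -0.379, "ty": 0.21, "tz": 0, "rx": 0, "ry": 0, "rz": -0.623}, {"hand": 200, "tx": -0.379, "ty": 0.21, "tz": 0, "rx": 0, "ry": 0, "rz": -0.623}, {"hand": 200, "tx": -0.379, "ty": 0.21, "tz": 0, "rx": 0, "ry": 0, "rz": -0.623}, {"hand": 200, "tx": -0.379, "ty": 0.21, "tz": 0, "rx": 0, "ry": 0, "rz": -0.623}])

```text
t: 6.57
eef_pos: [662.4, -143.9, 124.7]
orientation: [-0.001, 0.283, 0.959, -0.0]
contact_force: [0.2, -0.4, -0.4]
finger_gap: 0.22
grasp_force: 0.0
```

```bash
python3 - <<'E'
from h import *
show();[print(*x) for x in wbrass('pics/w5.png',200)];show();go(664,-146,5,147);print(pose()[2]['q'])
E
```

```text
6.57 [ 662.4 -143.9  124.7] x-angle 147.1 tilt [-0.002  0.    -1.   ] gap 18.7 [ 0.16745895 -0.39944031 -0.36744365]
[491.  29.] 2723 [612.4  16.1  20. ]
[315. 154.] 744 [ 617.9 -116.3   20. ]
6.62 [ 662.8 -143.9  125. ] x-angle 147.1 tilt [-0.001  0.    -1.   ] gap 18.5 [0.09531737 0.48819224 0.0657776 ]
-> [-0.0023 -0.0011  0.12  ] rz 0.002
[-2.31310490e-01  6.21893052e-01  1.56675804e+00  8.04281352e-05
  9.53914660e-01 -1.22870728e+00]
```

View pics/w5.png

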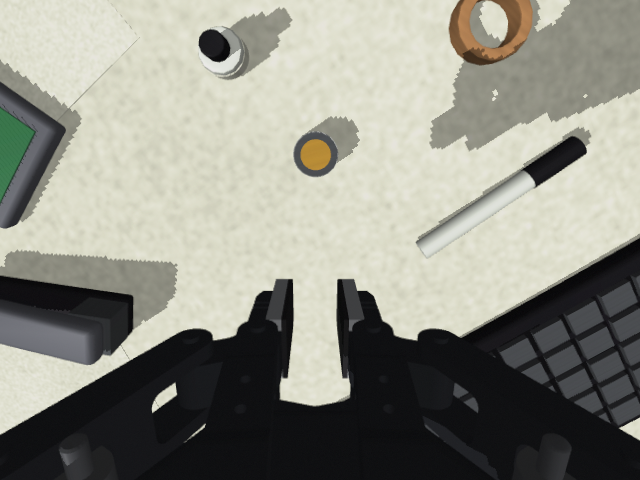

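A at (315,154) is dead ahead. The ink (222,50), marker tip (422,250) and stapler (130,330) are all clear of the lane. I descend and push A diagonally.

>>> drive_tool(plan=[{"hand": 200, "tx": 0, "ty": 0, "tz": 0.04, "rx": 0, "ry": 0, "rz": 0}, {"hand": 200, "tx": 0, "ty": 0, "tz": 0.08, "rx": 0, "ry": 0, "rz": 0}, {"hand": 200, "tx": 0, "ty": 0, "tz": 0.105, "rx": 0, "ry": 0, "rz": 0}, {"hand": 200, "tx": 0, "ty": 0, "tz": 0.12, "rx": 0, "ry": 0, "rz": 0}, {"hand": 200, "tx": 0, "ty": 0, "tz": 0.12, "rx": 0, "ry": 0, "rz": 0}, {"hand": 200, "tx": 0.01, "ty": 0, "tz": 0.12, "rx": 0, "ry": 0, "rz": 0}, {"hand": 200, "tx": 0.02, "ty": 0, "tz": 0.12, "rx": 0, "ry": 0, "rz": 0}, {"hand": 200, "tx": 0.03, "ty": 0, "tz": 0.12, "rx": 0, "ry": 0, "rz": 0}, {"hand": 200, "tx": 0.04, "ty": 0, "tz": 0.12, "rx": 0, "ry": 0, "rz": 0}, {"hand": 200, "tx": 0.055, "ty": 0, "tz": 0.12, "rx": 0, "ry": 0, "rz": 0}, {"hand": 200, "tx": 0.07, "ty": 0, "tz": 0.12, "rx": 0, "ry": 0, "rz": 0}, {"hand": 200, "tx": 0.085, "ty": 0, "tz": 0.12, "rx": 0, "ry": 0, "rz": 0}, {"hand": 200, "tx": 0.1, "ty": 0, "tz": 0.12, "rx": 0, "ry": 0, "rz": 0}, {"hand": 200, "tx": 0.115, "ty": 0, "tz": 0.12, "rx": 0, "ry": 0, "rz": 0}, {"hand": 200, "tx": 0.13, "ty": 0, "tz": 0.12, "rx": 0, "ry": 0, "rz": 0}, {"hand": 200, "tx": 0.145, "ty": 0, "tz": 0.12, "rx": 0, "ry": 0, "rz": 0}, {"hand": 200, "tx": 0.16, "ty": 0, "tz": 0.12, "rx": 0, "ry": 0, "rz": 0}, {"hand": 200, "tx": 0.17, "ty": 0, "tz": 0.12, "rx": 0, "ry": 0, "rz": 0}, {"hand": 200, "tx": 0.175, "ty": 0, "tz": 0.12, "rx": 0, "ry": 0, "rz": 0}, {"hand": 200, "tx": 0.175, "ty": 0, "tz": 0.12, "rx": 0, "ry": 0, "rz": 0}])

```text
t: 8.28
eef_pos: [515.6, -49.3, 5.8]
orientation: [-0.0, 0.283, 0.959, -0.0]
contact_force: [-0.2, 1.6, -1.0]
finger_gap: 0.216
grasp_force: 0.0
```

```bash
python3 - <<'E'
from h import *
show();[print(*x) for x in wbrass(None,200)];show();go(469,-19,5,147)
E
```

```text
8.28 [515.6 -49.3   5.8] x-angle 147.1 tilt [-0.  0. -1.] gap 18.3 [-0.1757125   1.64316869 -1.00100359]
[486. 236.] 2316 [524.1  18.2  20. ]
[314. 257.] 2222 [496.7 -39.   20. ]
[ 56. 267.] 2018 [ 446.8 -123.8   20. ]
[572. 364.] 5945 [594.4  25.1  20. ]
8.33 [516.5 -49.7   5.8] x-angle 147.1 tilt [ 0. -0. -1.] gap 18.7 [ 0.47428135 -0.26591595  0.62970977]
-> [ 0.0566 -0.0001  0.0007] rz 0.001
```

>>> drive_tool(plan=[{"hand": 200, "tx": 0.01, "ty": 0, "tz": 0, "rx": 0, "ry": 0, "rz": 0}, {"hand": 200, "tx": 0.022, "ty": 0, "tz": 0, "rx": 0, "ry": 0, "rz": 0}, {"hand": 200, "tx": 0.035, "ty": 0, "tz": 0, "rx": 0, "ry": 0, "rz": 0}, {"hand": 200, "tx": 0.046, "ty": 0, "tz": 0, "rx": 0, "ry": 0, "rz": 0}, {"hand": 200, "tx": 0.053, "ty": 0, "tz": 0, "rx": 0, "ry": 0, "rz": 0}, {"hand": 200, "tx": 0.056, "ty": 0, "tz": 0, "rx": 0, "ry": 0, "rz": 0}, {"hand": 200, "tx": 0.056, "ty": 0, "tz": 0, "rx": 0, "ry": 0, "rz": 0}, {"hand": 200, "tx": 0.04, "ty": 0, "tz": 0, "rx": 0, "ry": 0, "rz": 0}, {"hand": 200, "tx": 0.03, "ty": 0, "tz": -0.02, "rx": 0, "ry": 0, "rz": 0}, {"hand": 200, "tx": 0.025, "ty": 0, "tz": -0.06, "rx": 0, "ry": 0, "rz": 0}, {"hand": 200, "tx": 0.025, "ty": 0, "tz": -0.1, "rx": 0, "ry": 0, "rz": 0}, {"hand": 200, "tx": 0.025, "ty": 0, "tz": -0.1, "rx": 0, "ry": 0, "rz": 0}])

```text
t: 9.33
eef_pos: [500.4, -37.1, 111.4]
orientation: [0.005, 0.284, 0.959, 0.001]
contact_force: [1.2, 0.5, -0.6]
finger_gap: 0.214
grasp_force: 0.0
```

```bash
python3 - <<'E'
from h import *
show();[print(*x) for x in wbrass(None,200)]
print('top',*[x[2] for x in brass('top',(140,190,400,310))[1]])
ang=83.8;d=np.array([np.cos(np.radians(ang)),np.sin(np.radians(ang))]);s=np.array([450,-8])-50*d;print(s)
show();go(*s,100,ang)
E
```

```text
9.33 [500.4 -37.1 111.4] x-angle 147.0 tilt [ 0.011 -0.001 -1.   ] gap 18.2 [ 1.15863509  0.45559769 -0.58505092]
[310. 143.] 857 [446.7  -7.8  20. ]
[407. 217.] 841 [520.   19.3  20. ]
[163. 238.] 694 [ 444.3 -122.    20. ]
[464. 307.] 2415 [598.5  21.8  20. ]
top [625.3  21.1  20. ] [447.5 288.7  20. ]
[444.60003221 -57.7075482 ]
9.43 [497.2 -36.6 107.1] x-angle 147.1 tilt [ 0.004 -0.    -1.   ] gap 18.1 [ 0.01157021  0.06969177 -0.48125865]
-> [ 0.0327 -0.0463  0.0069] rz 0.703
```

>>> drive_tool(plan=[{"hand": 200, "tx": 0.035, "ty": -0.048, "tz": 0, "rx": 0, "ry": 0, "rz": 0.723}, {"hand": 200, "tx": 0.035, "ty": -0.048, "tz": 0, "rx": 0, "ry": 0, "rz": 0.723}, {"hand": 200, "tx": 0.035, "ty": -0.048, "tz": 0, "rx": 0, "ry": 0, "rz": 0.723}, {"hand": 200, "tx": 0.035, "ty": -0.048, "tz": 0, "rx": 0, "ry": 0, "rz": 0.723}, {"hand": 200, "tx": 0.035, "ty": -0.048, "tz": 0, "rx": 0, "ry": 0, "rz": 0.723}, {"hand": 200, "tx": 0.035, "ty": -0.048, "tz": 0, "rx": 0, "ry": 0, "rz": 0.723}, {"hand": 200, "tx": 0.035, "ty": -0.048, "tz": 0, "rx": 0, "ry": 0, "rz": 0.723}, {"hand": 200, "tx": 0.035, "ty": -0.048, "tz": 0, "rx": 0, "ry": 0, "rz": 0.723}, {"hand": 200, "tx": 0.035, "ty": -0.048, "tz": 0, "rx": 0, "ry": 0, "rz": 0.723}, {"hand": 200, "tx": 0.035, "ty": -0.048, "tz": 0, "rx": 0, "ry": 0, "rz": 0.723}, {"hand": 200, "tx": 0.035, "ty": -0.048, "tz": 0, "rx": 0, "ry": 0, "rz": 0.723}, {"hand": 200, "tx": 0.035, "ty": -0.048, "tz": 0, "rx": 0, "ry": 0, "rz": 0.723}, {"hand": 200, "tx": 0.035, "ty": -0.048, "tz": 0, "rx": 0, "ry": 0, "rz": 0.723}])

```text
t: 10.52
eef_pos: [439.8, -57.5, 104.9]
orientation: [-0.0, 0.754, 0.657, -0.0]
contact_force: [-0.2, 0.7, -0.2]
finger_gap: 0.216
grasp_force: 0.0
```

```bash
python3 - <<'E'
from h import *
show();[print(*x) for x in wbrass(None,200)];show();go(442,-57.5,5,82)
E
```

```text
10.52 [439.8 -57.5 104.9] x-angle 82.1 tilt [-0.001  0.    -1.   ] gap 18.3 [-0.15024074  0.69116002 -0.16994918]
[574.  73.] 3572 [604.9  21.5  20. ]
[436.  91.] 984 [523.  21.  20.]
[317. 159.] 870 [448.7  -8.2  20. ]
[330. 328.] 318 [ 442.1 -123.2   20. ]
10.57 [439.9 -57.5 105. ] x-angle 82.1 tilt [-0.001  0.    -1.   ] gap 18.6 [-0.15468203 -0.81865302 -0.53235796]
-> [0.0003 0.0021 0.1   ] rz 0.001
```

>>> drive_tool(plan=[{"hand": 200, "tx": 0, "ty": 0.002, "tz": 0.04, "rx": 0, "ry": 0, "rz": 0}, {"hand": 200, "tx": 0, "ty": 0.002, "tz": 0.075, "rx": 0, "ry": 0, "rz": 0}, {"hand": 200, "tx": 0, "ty": 0.002, "tz": 0.1, "rx": 0, "ry": 0, "rz": 0}, {"hand": 200, "tx": 0, "ty": 0.002, "tz": 0.1, "rx": 0, "ry": 0, "rz": 0}, {"hand": 200, "tx": 0.01, "ty": 0.002, "tz": 0.1, "rx": 0, "ry": 0, "rz": 0}, {"hand": 200, "tx": 0.02, "ty": 0.002, "tz": 0.1, "rx": 0, "ry": 0, "rz": 0}, {"hand": 200, "tx": 0.03, "ty": 0.002, "tz": 0.1, "rx": 0, "ry": 0, "rz": 0}, {"hand": 200, "tx": 0.04, "ty": 0.002, "tz": 0.1, "rx": 0, "ry": 0, "rz": 0}, {"hand": 200, "tx": 0.055, "ty": 0.002, "tz": 0.1, "rx": 0, "ry": 0, "rz": 0}, {"hand": 200, "tx": 0.07, "ty": 0.002, "tz": 0.1, "rx": 0, "ry": 0, "rz": 0}, {"hand": 200, "tx": 0.085, "ty": 0.002, "tz": 0.1, "rx": 0, "ry": 0, "rz": 0}, {"hand": 200, "tx": 0.1, "ty": 0.002, "tz": 0.1, "rx": 0, "ry": 0, "rz": 0}, {"hand": 200, "tx": 0.115, "ty": 0.002, "tz": 0.1, "rx": 0, "ry": 0, "rz": 0}, {"hand": 200, "tx": 0.13, "ty": 0.002, "tz": 0.1, "rx": 0, "ry": 0, "rz": 0}, {"hand": 200, "tx": 0.145, "ty": 0.002, "tz": 0.1, "rx": 0, "ry": 0, "rz": 0}, {"hand": 200, "tx": 0.16, "ty": 0.002, "tz": 0.1, "rx": 0, "ry": 0, "rz": 0}, {"hand": 200, "tx": 0.175, "ty": 0.002, "tz": 0.1, "rx": 0, "ry": 0, "rz": 0}, {"hand": 200, "tx": 0.185, "ty": 0.002, "tz": 0.1, "rx": 0, "ry": 0, "rz": 0}, {"hand": 200, "tx": 0.19, "ty": 0.002, "tz": 0.1, "rx": 0, "ry": 0, "rz": 0}, {"hand": 200, "tx": 0.19, "ty": 0.002, "tz": 0.1, "rx": 0, "ry": 0, "rz": 0}])

```text
t: 12.23
eef_pos: [469.0, 131.7, 6.0]
orientation: [0.0, 0.754, 0.657, 0.001]
contact_force: [0.1, 0.1, -0.0]
finger_gap: 0.214
grasp_force: 0.0
```

```bash
python3 - <<'E'
from h import *
show();[print(*x) for x in wbrass(None,200)];show();go(488,267,5,82)
E
```

```text
12.23 [469.  131.7   6. ] x-angle 82.1 tilt [ 0.002  0.    -1.   ] gap 18.2 [ 0.09310507  0.1376672  -0.03896927]
[315. 257.] 2225 [472.  152.5  20. ]
[623. 421.] 715 [597.4  56.7  20. ]
12.28 [468.7 130.9   5.8] x-angle 82.1 tilt [ 0.001  0.    -1.   ] gap 18.4 [ 0.63163864 -1.37451206  1.39054416]
-> [0.1374 0.0004 0.0008] rz 0.001
```

A is still nested. I finish the push, back out and lift.

>>> drive_tool(plan=[{"hand": 200, "tx": 0.01, "ty": 0, "tz": 0, "rx": 0, "ry": 0, "rz": 0}, {"hand": 200, "tx": 0.025, "ty": 0, "tz": 0, "rx": 0, "ry": 0, "rz": 0}, {"hand": 200, "tx": 0.04, "ty": 0, "tz": 0, "rx": 0, "ry": 0, "rz": 0}, {"hand": 200, "tx": 0.055, "ty": 0, "tz": 0, "rx": 0, "ry": 0, "rz": 0}, {"hand": 200, "tx": 0.07, "ty": 0, "tz": 0, "rx": 0, "ry": 0, "rz": 0}, {"hand": 200, "tx": 0.085, "ty": 0, "tz": 0, "rx": 0, "ry": 0, "rz": 0}, {"hand": 200, "tx": 0.1, "ty": 0, "tz": 0, "rx": 0, "ry": 0, "rz": 0}, {"hand": 200, "tx": 0.112, "ty": 0, "tz": 0, "rx": 0, "ry": 0, "rz": 0}, {"hand": 200, "tx": 0.122, "ty": 0, "tz": 0, "rx": 0, "ry": 0, "rz": 0}, {"hand": 200, "tx": 0.13, "ty": 0, "tz": 0, "rx": 0, "ry": 0, "rz": 0}, {"hand": 200, "tx": 0.135, "ty": 0, "tz": 0, "rx": 0, "ry": 0, "rz": 0}, {"hand": 200, "tx": 0.135, "ty": 0, "tz": 0, "rx": 0, "ry": 0, "rz": 0}, {"hand": 200, "tx": 0.12, "ty": 0, "tz": 0, "rx": 0, "ry": 0, "rz": 0}, {"hand": 200, "tx": 0.105, "ty": 0, "tz": -0.02, "rx": 0, "ry": 0, "rz": 0}, {"hand": 200, "tx": 0.09, "ty": 0, "tz": -0.06, "rx": 0, "ry": 0, "rz": 0}, {"hand": 200, "tx": 0.08, "ty": 0, "tz": -0.1, "rx": 0, "ry": 0, "rz": 0}, {"hand": 200, "tx": 0.08, "ty": 0, "tz": -0.11, "rx": 0, "ry": 0, "rz": 0}, {"hand": 200, "tx": 0.08, "ty": 0, "tz": -0.11, "rx": 0, "ry": 0, "rz": 0}])

```text
t: 13.78
eef_pos: [481.5, 208.7, 118.5]
orientation: [0.001, 0.755, 0.655, 0.003]
contact_force: [0.3, 0.3, -0.2]
finger_gap: 0.214
grasp_force: 0.0
```

```bash
python3 - <<'E'
from h import *
show();[print(*x) for x in wbrass('pics/w6.png',200)];show();go(445,-174,115,90)
E
```

```text
13.78 [481.5 208.7 118.5] x-angle 81.9 tilt [ 0.006  0.002 -1.   ] gap 18.2 [ 0.32611345  0.30275482 -0.20359242]
[311. 112.] 854 [489.6 286.1  20. ]
[240. 125.] 830 [445. 285.  20.]
13.83 [480.5 208.7 116.6] x-angle 81.9 tilt [ 0.003  0.001 -1.   ] gap 18.3 [-0.68238722 -0.34268231 -0.26085221]
-> [-0.3839  0.0187  0.0011] rz -0.09
```

View pics/w6.png

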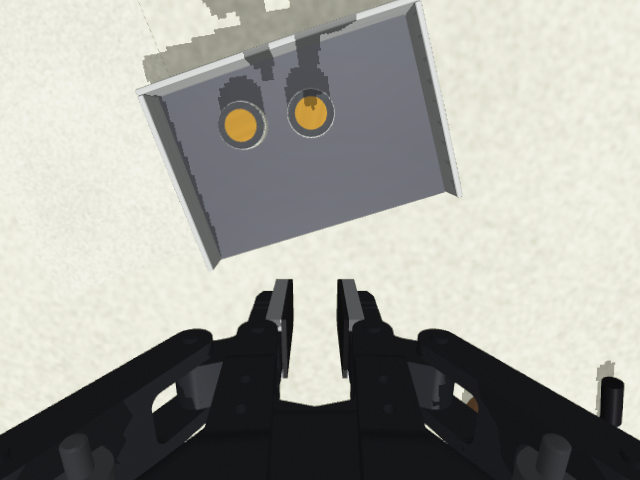

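Both rolls stand upright inside at (240,125) and (311,112), with free space on the right side for C. Next I move above and behind C.

>>> drive_tool(plan=[{"hand": 200, "tx": -0.384, "ty": 0.014, "tz": 0, "rx": 0, "ry": 0, "rz": -0.023}, {"hand": 200, "tx": -0.384, "ty": 0.014, "tz": 0, "rx": 0, "ry": 0, "rz": -0.023}, {"hand": 200, "tx": -0.384, "ty": 0.014, "tz": 0, "rx": 0, "ry": 0, "rz": -0.023}, {"hand": 200, "tx": -0.384, "ty": 0.014, "tz": 0, "rx": 0, "ry": 0, "rz": -0.023}, {"hand": 200, "tx": -0.384, "ty": 0.014, "tz": 0, "rx": 0, "ry": 0, "rz": -0.023}, {"hand": 200, "tx": -0.384, "ty": 0.014, "tz": 0, "rx": 0, "ry": 0, "rz": -0.023}, {"hand": 200, "tx": -0.384, "ty": 0.014, "tz": 0, "rx": 0, "ry": 0, "rz": -0.023}, {"hand": 200, "tx": -0.384, "ty": 0.014, "tz": 0, "rx": 0, "ry": 0, "rz": -0.023}, {"hand": 200, "tx": -0.384, "ty": 0.014, "tz": 0, "rx": 0, "ry": 0, "rz": -0.023}, {"hand": 200, "tx": -0.384, "ty": 0.014, "tz": 0, "rx": 0, "ry": 0, "rz": -0.023}, {"hand": 200, "tx": -0.384, "ty": 0.014, "tz": 0, "rx": 0, "ry": 0, "rz": -0.023}, {"hand": 200, "tx": -0.384, "ty": 0.014, "tz": 0, "rx": 0, "ry": 0, "rz": -0.023}, {"hand": 200, "tx": -0.384, "ty": 0.014, "tz": 0, "rx": 0, "ry": 0, "rz": -0.023}])

```text
t: 14.92
eef_pos: [439.2, -171.4, 114.3]
orientation: [-0.001, 0.743, 0.67, -0.0]
contact_force: [-0.0, -0.8, -0.0]
finger_gap: 0.219
grasp_force: 0.0
```

```bash
python3 - <<'E'
from h import *
show();[print(*x) for x in wbrass(None,200)];show();go(440.5,-174,5,84)
E
```

```text
14.92 [ 439.2 -171.4  114.3] x-angle 84.1 tilt [-0.002  0.001 -1.   ] gap 18.6 [-0.02844505 -0.82141854 -0.03568574]
[317. 160.] 809 [ 446.4 -122.8   20. ]
14.97 [ 439.5 -171.2  114.6] x-angle 84.1 tilt [-0.002  0.001 -1.   ] gap 17.9 [ 0.4300098  -0.03170594 -0.06943234]
-> [-0.0028  0.0015  0.1095] rz 0.002
```

>>> drive_tool(plan=[{"hand": 200, "tx": 0, "ty": 0.001, "tz": 0.04, "rx": 0, "ry": 0, "rz": 0}, {"hand": 200, "tx": 0, "ty": 0.001, "tz": 0.08, "rx": 0, "ry": 0, "rz": 0}, {"hand": 200, "tx": 0, "ty": 0.001, "tz": 0.109, "rx": 0, "ry": 0, "rz": 0}, {"hand": 200, "tx": 0, "ty": 0.001, "tz": 0.109, "rx": 0, "ry": 0, "rz": 0}, {"hand": 200, "tx": 0.01, "ty": 0.001, "tz": 0.109, "rx": 0, "ry": 0, "rz": 0}, {"hand": 200, "tx": 0.02, "ty": 0.001, "tz": 0.109, "rx": 0, "ry": 0, "rz": 0}, {"hand": 200, "tx": 0.03, "ty": 0.001, "tz": 0.109, "rx": 0, "ry": 0, "rz": 0}, {"hand": 200, "tx": 0.04, "ty": 0.001, "tz": 0.109, "rx": 0, "ry": 0, "rz": 0}, {"hand": 200, "tx": 0.055, "ty": 0.001, "tz": 0.109, "rx": 0, "ry": 0, "rz": 0}, {"hand": 200, "tx": 0.07, "ty": 0.001, "tz": 0.109, "rx": 0, "ry": 0, "rz": 0}, {"hand": 200, "tx": 0.085, "ty": 0.001, "tz": 0.109, "rx": 0, "ry": 0, "rz": 0}, {"hand": 200, "tx": 0.1, "ty": 0.001, "tz": 0.109, "rx": 0, "ry": 0, "rz": 0}, {"hand": 200, "tx": 0.115, "ty": 0.001, "tz": 0.109, "rx": 0, "ry": 0, "rz": 0}, {"hand": 200, "tx": 0.13, "ty": 0.001, "tz": 0.109, "rx": 0, "ry": 0, "rz": 0}, {"hand": 200, "tx": 0.145, "ty": 0.001, "tz": 0.109, "rx": 0, "ry": 0, "rz": 0}, {"hand": 200, "tx": 0.16, "ty": 0.001, "tz": 0.109, "rx": 0, "ry": 0, "rz": 0}, {"hand": 200, "tx": 0.175, "ty": 0.001, "tz": 0.109, "rx": 0, "ry": 0, "rz": 0}, {"hand": 200, "tx": 0.187, "ty": 0.001, "tz": 0.109, "rx": 0, "ry": 0, "rz": 0}, {"hand": 200, "tx": 0.194, "ty": 0.001, "tz": 0.109, "rx": 0, "ry": 0, "rz": 0}, {"hand": 200, "tx": 0.194, "ty": 0.001, "tz": 0.109, "rx": 0, "ry": 0, "rz": 0}])

```text
t: 16.63
eef_pos: [461.7, 21.9, 7.4]
orientation: [0.001, 0.742, 0.67, 0.001]
contact_force: [0.5, 0.0, -0.2]
finger_gap: 0.217
grasp_force: 0.0
```

```bash
python3 - <<'E'
from h import *
show();[print(*x) for x in wbrass(None,200)];show();go(468,70,5,84);go(524,257,5,73)
E
```

```text
16.63 [461.7  21.9   7.4] x-angle 84.2 tilt [ 0.002  0.    -1.   ] gap 18.4 [ 0.4670819   0.02830902 -0.20089755]
[621. 262.] 3330 [581.5  27.6  20. ]
[315. 255.] 2191 [463.9  42.9  20. ]
[476. 271.] 2490 [524.5  30.2  20. ]
16.68 [461.5  21.1   7.1] x-angle 84.2 tilt [ 0.001  0.    -1.   ] gap 18.1 [ 0.94111026 -0.58569792 -0.30372671]
-> [0.0493 0.0016 0.0021] rz 0.002
-> [0.241  0.0383 0.0022] rz 0.124
```

>>> drive_tool(plan=[{"hand": 200, "tx": 0.01, "ty": 0, "tz": 0.002, "rx": 0, "ry": 0, "rz": 0}, {"hand": 200, "tx": 0.02, "ty": 0, "tz": 0.002, "rx": 0, "ry": 0, "rz": 0}, {"hand": 200, "tx": 0.032, "ty": 0, "tz": 0.002, "rx": 0, "ry": 0, "rz": 0.01}, {"hand": 200, "tx": 0.045, "ty": 0, "tz": 0.002, "rx": 0, "ry": 0, "rz": 0.03}, {"hand": 200, "tx": 0.06, "ty": 0.001, "tz": 0.002, "rx": 0, "ry": 0, "rz": 0.06}, {"hand": 200, "tx": 0.075, "ty": 0.003, "tz": 0.002, "rx": 0, "ry": 0, "rz": 0.09}, {"hand": 200, "tx": 0.09, "ty": 0.006, "tz": 0.002, "rx": 0, "ry": 0, "rz": 0.11}, {"hand": 200, "tx": 0.105, "ty": 0.009, "tz": 0.002, "rx": 0, "ry": 0, "rz": 0.13}, {"hand": 200, "tx": 0.12, "ty": 0.012, "tz": 0.002, "rx": 0, "ry": 0, "rz": 0.13}, {"hand": 200, "tx": 0.135, "ty": 0.015, "tz": 0.002, "rx": 0, "ry": 0, "rz": 0.13}, {"hand": 200, "tx": 0.15, "ty": 0.018, "tz": 0.002, "rx": 0, "ry": 0, "rz": 0.13}, {"hand": 200, "tx": 0.165, "ty": 0.021, "tz": 0.002, "rx": 0, "ry": 0, "rz": 0.13}, {"hand": 200, "tx": 0.18, "ty": 0.024, "tz": 0.002, "rx": 0, "ry": 0, "rz": 0.13}, {"hand": 200, "tx": 0.195, "ty": 0.028, "tz": 0.002, "rx": 0, "ry": 0, "rz": 0.13}, {"hand": 200, "tx": 0.207, "ty": 0.03, "tz": 0.002, "rx": 0, "ry": 0, "rz": 0.13}, {"hand": 200, "tx": 0.217, "ty": 0.032, "tz": 0.002, "rx": 0, "ry": 0, "rz": 0.13}, {"hand": 200, "tx": 0.225, "ty": 0.034, "tz": 0.002, "rx": 0, "ry": 0, "rz": 0.13}, {"hand": 200, "tx": 0.225, "ty": 0.034, "tz": 0.002, "rx": 0, "ry": 0, "rz": 0.13}])

```text
t: 18.18
eef_pos: [519.1, 242.0, 4.4]
orientation: [0.0, 0.807, 0.591, 0.001]
contact_force: [1.3, 0.0, -0.8]
finger_gap: 0.215
grasp_force: 0.0
```

>>> drive_tool(plan=[{"hand": 200, "tx": -0.015, "ty": 0, "tz": 0, "rx": 0, "ry": 0, "rz": 0}, {"hand": 200, "tx": -0.03, "ty": 0, "tz": -0.02, "rx": 0, "ry": 0, "rz": 0}, {"hand": 200, "tx": -0.05, "ty": 0, "tz": -0.06, "rx": 0, "ry": 0, "rz": 0}, {"hand": 200, "tx": -0.06, "ty": 0, "tz": -0.1, "rx": 0, "ry": 0, "rz": 0}, {"hand": 200, "tx": -0.06, "ty": 0, "tz": -0.13, "rx": 0, "ry": 0, "rz": 0}, {"hand": 200, "tx": -0.06, "ty": 0, "tz": -0.13, "rx": 0, "ry": 0, "rz": 0}, {"hand": 200, "tx": -0.06, "ty": 0, "tz": -0.13, "rx": 0, "ry": 0, "rz": 0}])

```text
t: 18.77
eef_pos: [500.8, 182.2, 136.2]
orientation: [0.001, 0.808, 0.59, 0.002]
contact_force: [-1.1, -0.1, -0.0]
finger_gap: 0.215
grasp_force: 0.0
```

```bash
python3 - <<'E'
from h import *
show();B=wbrass('pics/w7.png',200)
c=np.array([485,269.5]);t=np.radians(99.1);X=np.array([np.cos(t),np.sin(t)]);Y=np.array([-X[1],X[0]])
for b in B: print(*b,'bay',((b[2][:2]-c)@X).round(),((b[2][:2]-c)@Y).round())
a=cv2.imread('pics/w7.png');s=viewer.get_image('side')[:,:,::-1];cv2.imwrite('pics/fin.png',np.hstack([cv2.resize(a,(400,300)),cv2.resize(s[170:470,230:630],(400,300))]))
E
```

```text
18.77 [500.8 182.2 136.2] x-angle 72.3 tilt [ 0.004  0.001 -1.   ] gap 18.3 [-1.08677663 -0.08869174 -0.01161299]
[251.  86.] 774 [489.5 285.9  20. ] bay 15.0 -7.0
[312. 104.] 754 [524.6 262.6  20. ] bay -13.0 -38.0
[188. 109.] 738 [444.8 284.9  20. ] bay 22.0 37.0
[499. 346.] 913 [611.4  42.1  20. ] bay -245.0 -89.0
```

View pics/fin.png

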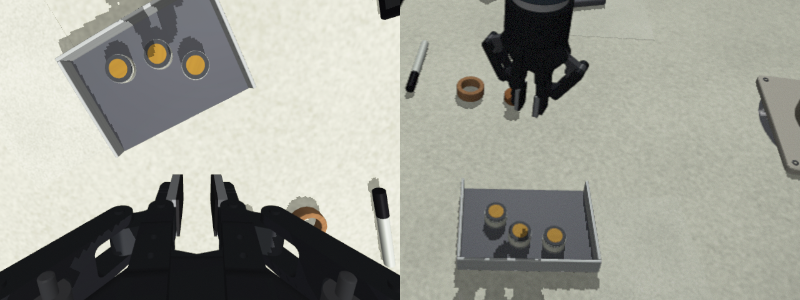

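All three rolls stand upright inside the bay: bay x is −13 to 22 mm and |y| ≤ 38 mm. The tape and marker look where they were at the start, and the arm is clear. Handing in.

```bash
python3 -c "
from plant import r
print(r.hand_in())"
```

```text
the job is handed in; nothing more can be done
None
```

All three coin rolls stand upright, completely inside the coin bay; I kept the fingers clear of everything else on the desk and handed the job in at about 19 s.

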